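Release the locked lid stay and shut the sample drawer

TASK

Put the sample drawer away. Its open lid is locked by a forked steel stay beside the hinge: gently ease the lid back until it stops, without shoving the drawer in, so that the fork lets go of the pin, lift the stay by its orange grip over to the front and lay it down flat. Then close the lid gently and slide the drawer fully home without slamming it, leaving the bottle, the jar and the tip box where they stand.

Things in the scene. Friction and masses are not known exactly. Their poses are not given: they have to be found in the camera images.
- cooler: White bench-top sample cooler housing, fixed, 300 mm deep, 320 mm wide, 145 mm tall. Origin at table level under the middle of its front face; own x runs from the front face into the housing, so the drawer pulls out along own -x; own y is across, z up. Seen by the robot the drawer pulls out to the left (about world +y) and own -y is the robot's side, where the stay is.
- drawer (a joint): Travel of the drawer in m: 0 fully home, up to 0.285 fully out (starts 0.262 to 0.283). Stiff slide: about 10 N before it moves, so pushing anything on it towards the housing harder than that slides the drawer in.
- drawer_front (a point): Point at the middle of the drawer's white front panel (outer face, 85 mm above the table). The panel is 316 mm wide, from 13 to 141 mm above the table, 16 mm thick; push it along own +x of the cooler to shut the drawer. At home its outer face stands 16 mm before the housing's front face.
- lid (a joint): Angle of the white lid with blue edge in rad: 0 closed and level, 1.57 upright, 1.908 its stop, leaning back over the housing. Starts at about 1.66, locked by the stay. The hinge has friction and holds the lid wherever it is left (about 2.5 N at the free edge moves it, 4 N when opening from level).
- lid_hinge (a point): Middle of the lid's hinge line, at the drawer's rear rim, 100 mm above the table; the hinge line is parallel to the cooler's y. The lid reaches 215 mm from here, is 215 mm wide and 8 mm thick (closed: from 100 to 108 mm above the table, its free edge towards the drawer front, ending 10 mm short of the front panel).
- lid_edge (a point): Middle of the lid's free edge, at half its thickness; moves with the lid.
- lid_pin (a point): Steel pin, 8 mm thick, 14 mm long, sticking out of the lid's own -y edge, 90 mm from the hinge line; this point is on its axis, in the plane of the stay. While it sits in the stay's fork the lid cannot close and the stay cannot be lifted. The fork's lips reach 5.5 mm past the pin's axis; only leaning the lid back by about 0.21 rad or more (nearly to or at its stop) draws the pin out and frees the stay.
- stay (a joint): Angle of the stay in rad: 0 laid flat, pointing to the drawer front; 1.57 upright; starts locked at about 2.30, leaning back to the lid's pin. Its pivot has light friction (about 1.5 N at the grip) and holds it wherever it is left.
- stay_pivot (a point): Pivot of the stay, outside the drawer's own -y side wall, 80 mm in front of the hinge line and 86 mm above the table; the pivot axis is parallel to the cooler's y. The stay is a flat steel bar 12 mm by 5 mm, 144 mm long from here, forked at its end.
- stay_grip (a point): Orange round grip on the stay, a bar 14 mm thick and 41 mm long along the cooler's y, sticking out to own -y (towards the robot), 65 mm from the pivot. The point is on its axis, at the middle of its length (24 mm outside the stay's plane, 18 mm from its free end).
- bottle: Loose glass bottle with blue cap, 72 mm across, 150 mm tall, origin under its middle. Leave alone.
- jar: Loose white jar with orange cap, 56 mm across, 80 mm tall, origin under its middle. Leave alone.
- tipbox: Loose blue box 75 x 100 x 55 mm, origin under its middle. Leave alone.

How it is judged:
On the way, in this order (a step that is already met when the one before it is completed fails the run):
1. the stay has been freed and laid down flat (below 0.12 rad) while the lid is still up (above 1.2 rad) (value of joint stay below 0.12 rad and value of joint lid above 1.2 rad), for 0.2 s.
2. the lid is closed (below 0.04 rad) with the drawer still out by more than 50 mm (value of joint lid below 0.04 rad and value of joint drawer above 0.05 m), for 0.2 s.
At the end, for the whole second after the job is handed in: The drawer is home within 6 mm, its lid closed within 0.04 rad (about 9 mm at the free edge), the stay lying flat within 0.15 rad, and bottle, jar and tip box upright within 30 mm of where they stood (value of joint drawer below 0.006 m and value of joint lid below 0.04 rad and value of joint stay below 0.15 rad and distance of each of bottle, jar, tipbox from where it was at the start of the episode below 0.03 m and angle between each of bottle, jar, tipbox's own z axis and vertical below 0.2 rad); the robot touches nothing.
It fails at once if the drawer is shoved in (to less than 200 mm of travel) while the lid is up (above 1.2 rad) (value of joint lid above 1.2 rad and value of joint drawer below 0.2 m).
It fails at once if the lid is slammed (it drops shut faster than 2 rad/s, about 0.4 m/s at its edge) (value of joint lid below 0.12 rad and velocity of joint lid below -2 rad/s).
It fails at once if the drawer is slammed (faster than 0.35 m/s over the last 20 mm) (value of joint drawer below 0.02 m and velocity of joint drawer below -0.35 m/s).
It fails at once if a bystander is pushed more than 30 mm (distance of any of bottle, jar, tipbox from where it was at the start of the episode above 0.03 m).
It also fails if it takes over 72 s, if anything falls off the work surface, if the arm or the gripper's body presses on something with over 40 N, if the wrist force passes 120 N, or if a joint passes its speed limit or range.

ROBOT

A 7-joint arm with a two-finger parallel gripper is mounted at the origin on the work surface. World frame = base frame: x ahead of the robot, y to its left, z up, the work surface at z = 0. Lengths are in m, angles in rad, forces in N, time in s.
With the tool pointing down it reaches from about 0.425 to 0.925 m from the base axis. Payload 6.8 kg.
Tool frame: the origin (TCP) lies on the centre line of the jaws, within the pads' length; the fingertips stand bot.finger_overhang ahead of it and the grasp point (between the pads) lies 3 mm ahead of it (bot.finger_overhang is the distance from the TCP to the fingertips, in m); z points along the fingers, y is the direction in which the jaws open and shut (so a half turn about z gives the same grasp; the last joint's range is limited). The gripper opens to 85 mm and grips with 20 to 120 N. Pads are 22 mm wide; open, the fingers measure 114 mm over their backs; the gripper's body (76 mm by 85 mm) begins 54 mm behind the grasp point. The pads swing forward as they close: fully open they stand 13 mm farther back than shut.
Start: joints at [1.197, 0.477, 0.022, 1.555, -0.011, 1.109, -0.083], TCP at [0.177, -0.651, 0.253] pointing down, gripper open.
Joint ranges: [-2.96, 2.96], [-0.34, 2.1], [-1.41, 1.46], [0.24, 2.44], [-1.37, 4.51], [0.17, 1.92], [-2.96, 2.96]. Speed limits (rad/s): [2.39, 2.39, 3.14, 3.14, 3.14, 3.14, 3.14].

INTERFACE

Orientations are given as a unit quaternion [w, x, y, z].
In Python, from station import bot gives the robot as it stands.
- The arm moves only by the tool drive_tool, never from a script. Its argument "increments" is text: rows parted by semicolons, each of 4 numbers parted by spaces: the shift along the world's x, y, z in m, then the turn about the world's z in rad. In form: tx ty tz spin; .... A call has 1 to 12 rows; each row shifts and turns the commanded pose from where the row before left it; what a row does not reach is not made up. A row lasts 1/12 s, in which the tool goes at most 41.7 mm and 7.16 degrees, less where a joint would pass 70% of its speed; a pose out of reach is approached as far as the arm can. A call is refused whole if a number of a shift passes 0.0417 or a number of a turn 0.125, either way. A call with a gripper value outside its range is refused whole. "grip" is the opening, from 0 (shut) to 1 (fully open), set as the call begins (left out, the last holds). The fingers move at their own pace and stop on an object; "squeeze" is the grip in N (left out, the last holds). Time passes only in rows, so rows that do not move let the fingers close. It gives the time, the measured TCP pose, the force and the opening at its end, in the units of the state.
- bot.get_obs(): the state, without advancing time (a new reading comes with each control period).
- bot.read_camera(name): name is "scene" or "top" or "wrist"; returns the picture (400x640x3 uint8, red, green, blue); there is no depth.
- bot.calibration(name): a dict with "fx", "fy", "cx", "cy" (pixels), "camera_from_world" (4x4, takes a point from world to camera coordinates). Camera axes: x right, y down, z forward; pixel columns grow to the right and rows downward; lengths in m; the calibration is good to about 2 mm. A picture is of the moment at which its call begins: read the wrist's pose just before it. calibration takes no time and is no camera call; for the wrist camera it gives the pose at the moment of the call.
- bot.hand_in(): hands the job in, once; it reports no verdict.
The state is a dict: "t": time; "q": joint angles; "joint_vel": joint speeds; "joint_torque": joint torques, N m; "eef_pos": TCP position; "tool_rot": TCP orientation; "contact_force": force on the tool from outside, world axes, zero at the start; "torque": the same for the moment, N m; "gripper_width": opening from 0.0 (shut) to 1.0 (fully open).
Only numpy, scipy, OpenCV 4.12 (cv2) and the standard library are available. Lean on these libraries where they do the work, as an engineer would, in place of code of your own. Each camera call takes 0.05 s, during which the arm holds its last target.

## Working session

There is one attempt and no reset: what is moved stays moved. The work goes in short steps, Python scripts to look and compute and a tool call to move; the robot and the scene stay as the last step left them, time stands still between calls to the robot, and variables do not carry over. Pictures are saved under pics/ and viewed, and the job is handed in when it is done.

Besides the shell and the picture viewer there is one more tool, called after "Emit:" by a JSON object that holds its "method" and its "body". drive_tool: Moves the arm, as the interface text tells. Its arguments: {"type":"object","properties":{"increments":{"type":"string"},"grip":{"type":"number"},"squeeze":{"type":"number"}},"required":["increments"]}

```bash
mkdir -p pics; ls; python3 - <<'E'
from station import bot
import cv2
for n in ("scene","top","wrist"):
    im=bot.read_camera(n); cv2.imwrite(f"pics/{n}0.png",im[:,:,::-1])
    c=bot.calibration(n); print(n,c)
print(bot.get_obs(),bot.finger_overhang)
E
```

```text
pics
scene {'fx': 436.9414147856773, 'fy': 436.9414147856773, 'cx': 317.6895848252837, 'cy': 200.27862041545552, 'camera_from_world': array([[ 0.42822305,  0.90361809, -0.00996803, -0.27938675],
       [ 0.64939755, -0.31538163, -0.69196622, -0.27382727],
       [-0.62841693,  0.28984267, -0.72186106,  1.78565242],
       [ 0.        ,  0.        ,  0.        ,  1.        ]])}
top {'fx': 417.17496549327046, 'fy': 417.17496549327046, 'cx': 318.90091080535854, 'cy': 200.48226062252363, 'camera_from_world': array([[-0.02255952, -0.99974199, -0.002651  ,  0.07412394],
       [-0.97642554,  0.02260261, -0.21466786,  0.53417551],
       [ 0.21467239, -0.0022543 , -0.97668351,  1.19670682],
       [ 0.        ,  0.        ,  0.        ,  1.        ]])}
wrist {'fx': 338.593582079748, 'fy': 338.593582079748, 'cx': 319.3521214240958, 'cy': 203.36614704331595, 'camera_from_world': array([[ 0.26078632, -0.96539569, -0.00128734, -0.67431478],
       [-0.91372287, -0.24725771,  0.32245021, -0.04039625],
       [-0.31161035, -0.08291433, -0.94658555,  0.38164691],
       [ 0.        ,  0.        ,  0.        ,  1.        ]])}
{'t': 0.15, 'q': array([ 1.19691813,  0.47765167,  0.02236269,  1.55614556, -0.01147496,
        1.10929804, -0.08308449]), 'joint_vel': array([ 0.00050668, -0.00207562, -0.00050262, -0.00252539,  0.00034232,
        0.00029132,  0.00054614]), 'joint_torque': array([ 2.28547367e-03, -5.96925259e+01,  1.60976183e+00, -2.81493527e+01,
        1.26169933e-02,  6.61517479e-03, -3.04084011e-06]), 'eef_pos': array([ 0.17717711, -0.65092908,  0.25255484]), 'tool_rot': array([-6.69843414e-04,  9.91180941e-01,  1.32513663e-01, -1.53058654e-04]), 'contact_force': array([ 0.62399175,  0.69907158, -1.55529384]), 'torque': array([ 0.01806503, -0.02705306, -0.04907154]), 'gripper_width': 0.9974245269591261} 0.022
```

View pics/scene0.png

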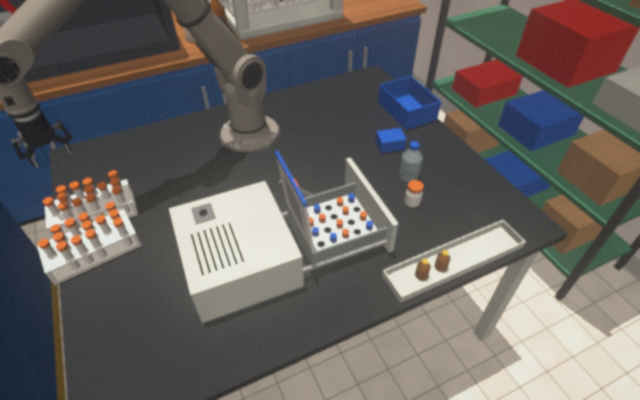

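View pics/top0.png

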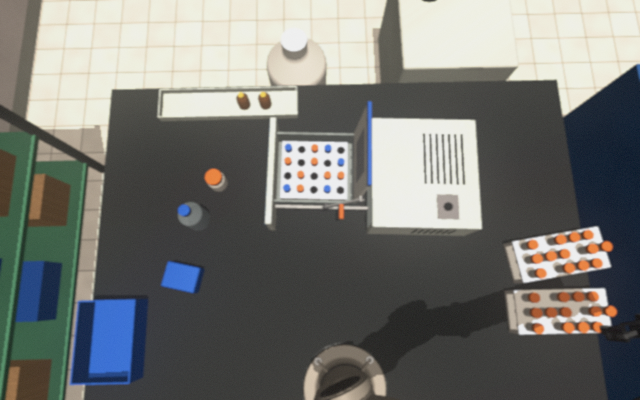

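The scene view shows the drawer open with its lid raised. In the top view the housing is at about (370–480, 120–235), the blue lid edge at x≈369 and the orange grip at (341,212). I'll enlarge that area.

```bash
python3 - <<'E'
import cv2
a=cv2.imread("pics/top0.png")[90:245,250:490]; cv2.imwrite("pics/top0c.png",cv2.resize(a,None,fx=3.3,fy=3.3,interpolation=cv2.INTER_CUBIC))
a=cv2.imread("pics/scene0.png")[130:330,160:440]; cv2.imwrite("pics/scene0c.png",cv2.resize(a,None,fx=2.8,fy=2.8,interpolation=cv2.INTER_CUBIC))
E
```

```text
(no output)
```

View pics/top0c.png

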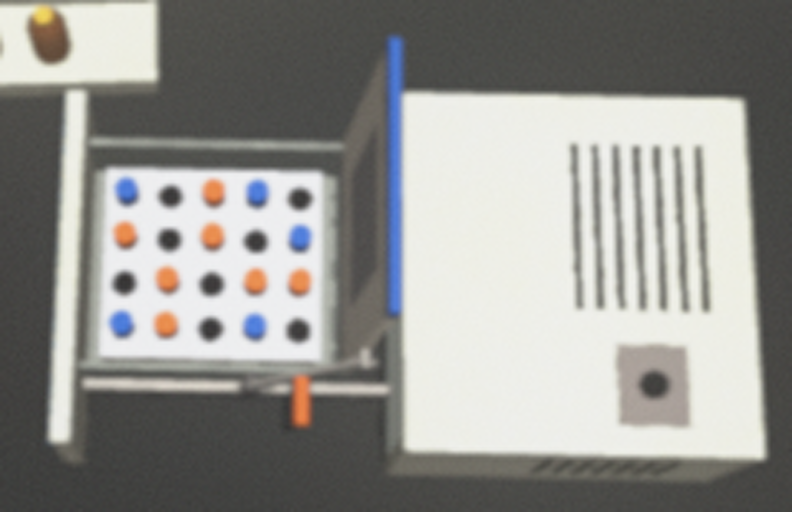

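View pics/scene0c.png

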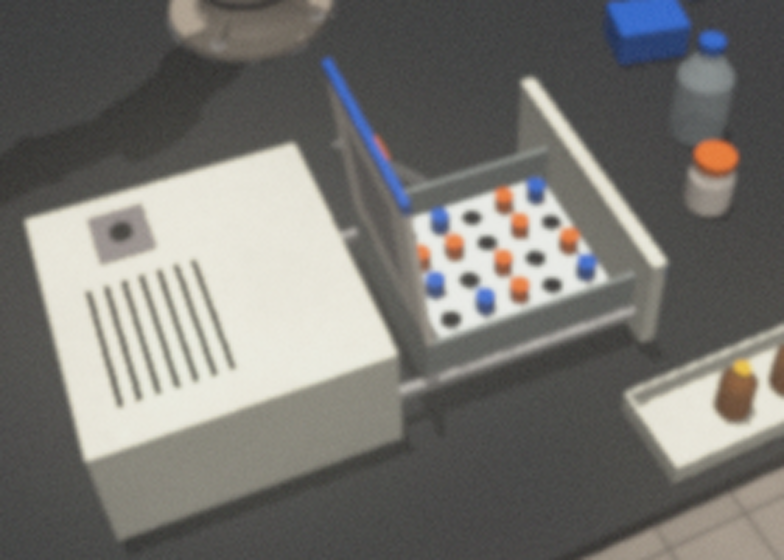

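The crops show the housing's top corners, the front panel's top corners, the lid's blue edge and the grip clearly. I'll fit the cooler pose, drawer travel, lid and stay to those pixels.

```bash
cat > geo.py <<'E'
import numpy as np
from station import bot
def proj(n,P,C={}):
    c=C.setdefault(n,bot.calibration(n)) if n!="wrist" else bot.calibration(n)
    p=c["camera_from_world"]@np.append(P,1); return np.array([c["fx"]*p[0]/p[2]+c["cx"],c["fy"]*p[1]/p[2]+c["cy"]])
# own frame: yaw psi; own x axis
def W(s,p):
    x,y,psi=s[:3]; c,sn=np.cos(psi),np.sin(psi)
    return np.array([x+c*p[0]-sn*p[1],y+sn*p[0]+c*p[1],p[2]])
# hinge own x as function of drawer d: lid closed from hinge to hinge-215, ends 10 short of panel's inner face
def hx(d): return -d-16e-3+16e-3+10e-3+.215   # panel outer at -16mm-d
def lidpt(s,r,y,t=0.004):
    d,a=s[3],s[4]; return W(s,[hx(d)-r*np.cos(a)+t*np.sin(a),y,.100+r*np.sin(a)+t*np.cos(a)])
def stay(s,r,y):
    d,b=s[3],s[5]; return W(s,[hx(d)-.08-r*np.cos(b),y,.086+r*np.sin(b)])
E
cat > fit.py <<'E'
from geo import *
from scipy.optimize import least_squares
T=lambda x,y:np.array([250+x/3.3,90+y/3.3]); S=lambda x,y:np.array([160+x/2.8,130+y/2.8])
def res(s):
    d=s[3]; po=-d-.016; o=[]
    def a(n,P,px): o.extend(proj(n,P)-px)
    for (x,y,px) in [(0,.16,(403,92)),(.3,.16,(745,98)),(.3,-.16,(766,458)),(0,-.16,(402,453))]: a("top",W(s,[x,y,.145]),T(*px))
    for (x,y,px) in [(0,.16,(397,358)),(.3,.16,(88,460)),(.3,-.16,(26,221)),(0,-.16,(294,144))]: a("scene",W(s,[x,y,.145]),S(*px))
    for (x,y,px) in [(po,.158,(66,90)),(po,-.158,(48,442))]: a("top",W(s,[x,y,.141]),T(*px))
    for (x,y,px) in [(po,.158,(663,262)),(po,-.158,(534,77))]: a("scene",W(s,[x,y,.141]),S(*px))
    a("top",lidpt(s,.215,.1075),T(395,38));a("top",lidpt(s,.215,-.1075),T(396,315))
    a("scene",lidpt(s,.215,.1075),S(405,205));a("scene",lidpt(s,.215,-.1075),S(327,62))
    a("top",stay(s,.065,s[6]-.0205),T(302,426)); a("top",stay(s,.065,s[6]+.0205),T(302,376))
    return o
r=least_squares(res,[.5,-.15,-1.57,.27,1.66,2.3,-.16],loss="soft_l1")
if __name__=="__main__":
    print(r.x.round(4)); print(np.array(res(r.x)).reshape(-1,2).round(1))
    s=r.x
    for n,P in dict(hinge=W(s,[hx(s[3]),0,.1]),edge=lidpt(s,.215,0),edgeN=lidpt(s,.215,-.1075),grip=stay(s,.065,s[6]),pivot=W(s,[hx(s[3])-.08,s[6]+.024,.086]),pin=lidpt(s,.09,-.115),front=W(s,[-s[3]-.016,0,.085]),gripflat=stay([*s[:5],0],.065,s[6])).items(): print(n,P.round(4))
E
python3 fit.py
```

```text
[ 0.6025 -0.0906 -1.6165  0.2818  1.6899  2.5149 -0.1187]
[[-0.4 -0.8]
 [-1.1 -0.5]
 [-0.8 -0.9]
 [ 0.4 -1.8]
 [-0.1 -1. ]
 [-1.2  0.7]
 [-0.5 -0.2]
 [-0.1 -0.3]
 [ 0.1 -1. ]
 [ 0.1 -1.4]
 [ 1.3  0.5]
 [-0.4  0.4]
 [-0.6  7.5]
 [-0.7  7.1]
 [-2.8 -5.7]
 [-2.7 -5. ]
 [-0.1 -0.5]
 [ 0.1  0.5]]
hinge [ 0.6051 -0.0339  0.1   ]
edge [ 0.6038 -0.0634  0.313 ]
edgeN [ 0.4964 -0.0585  0.313 ]
grip [ 0.4879 -0.0012  0.1241]
pivot [0.5142 0.0503 0.086 ]
pin [ 0.4896 -0.0433  0.1889]
front [0.6162 0.2068 0.085 ]
gripflat [0.4932 0.1164 0.086 ]
```

```bash
sed -i 's/def hx(d): return .*/H=[0.0,0.016]\ndef hx(d): return -d+.225+H[0]/; s/d,a=s\[3\],s\[4\]; return W(s,\[/d,a=s[3],s[4]; y=y+H[1]; return W(s,[/' geo.py
sed -i 's/    d=s\[3\]; po/    H[0]=s[7];H[1]=s[8]; d=s[3]; po/; s/2.3,-.16\]/2.3,-.16,0,.016]/; s/    return o/    o.append((s[4]-1.66)*60);o.append((s[5]-2.3)*60);o.append(s[7]*200)\n    return o/; s/print(np.array(res(r.x))/print(np.array(res(r.x)[:-3])/' fit.py; python3 fit.py
```

```text
Traceback (most recent call last):
  File "fit.py", line 16, in <module>
    r=least_squares(res,[.5,-.15,-1.57,.27,1.66,2.3,-.16,0,.016],loss="soft_l1")
  File "fit.py", line 10, in res
    for (x,y,px) in [(po,.158,(663,262)),(po,-.158,(534,77))]: a("scene",W(s,[x,y,.141]),S(*px))
                                                               ~^^^^^^^^^^^^^^^^^^^^^^^^^^^^^^^^
  File "fit.py", line 6, in a
    def a(n,P,px): o.extend(proj(n,P)-px)
                            ~~~~^^^^^
  File "geo.py", line 4, in proj
    c=C.setdefault(n,bot.calibration(n)) if n!="wrist" else bot.calibration(n)
                     ~~~~~~~~~~~~~~~^^^
ValueError: time passes only in moves, steps and waits
```

```bash
python3 - <<'E'
t=open('geo.py').read()
i=t.index("def proj"); j=t.index("# own frame")
t=t[:i]+'''C={}
def proj(n,P):
    if n not in C: C[n]=bot.calibration(n)
    c=C[n]
    p=c["camera_from_world"]@np.append(P,1); return np.array([c["fx"]*p[0]/p[2]+c["cx"],c["fy"]*p[1]/p[2]+c["cy"]])
'''+t[j:]
open('geo.py','w').write(t)
E
python3 fit.py; python3 -c "
from station import bot;print(bot.get_obs()['t'])"
```

```text
[ 0.6004 -0.0904 -1.6151  0.281   1.6595  2.3028 -0.1184  0.0071  0.0224]
[[-0.5 -0.1]
 [-1.2  0.1]
 [-0.7 -0.2]
 [ 0.5 -1. ]
 [-0.2 -1.7]
 [-1.2  0.1]
 [-0.7 -0.6]
 [-0.3 -0.7]
 [ 0.2 -0.2]
 [ 0.3 -0.5]
 [ 0.7 -0.1]
 [-1.   0. ]
 [-0.2 -0.1]
 [-0.1 -1.2]
 [-0.2 -0.5]
 [-0.8 -0.8]
 [-0.4 -0.4]
 [-0.2  0.4]]
hinge [ 0.6026 -0.0415  0.1   ]
edge [ 0.6239 -0.0655  0.3138]
edgeN [ 0.5165 -0.0607  0.3138]
grip [4.859e-01 3.000e-04 1.344e-01]
pivot [0.5118 0.0426 0.086 ]
pin [ 0.5095 -0.0493  0.1893]
front [0.6136 0.2063 0.085 ]
gripflat [0.4907 0.1086 0.086 ]
0.15
```

The fit is now within about 1 px. The lid is at 1.66, its edge at z≈0.314, the stay at 2.30 and the grip at (0.486, 0.000, 0.134). Next I shut the gripper and move over to the drawer side of the lid, staying above it.

Emit:
{"method": "drive_tool", "body": {"increments": "0 0 0.036 -0.0775; 0 0 0.036 -0.0775; 0 0 0.036 -0.0775; 0 0 0.036 -0.0775; 0.022 0.0335 0 0; 0.022 0.0335 0 0; 0.022 0.0335 0 0; 0.022 0.0335 0 0; 0.022 0.0335 0 0; 0.022 0.0335 0 0; 0.022 0.0335 0 0; 0.022 0.0335 0 0", "grip": 0, "squeeze": 20}}

```text
t: 1.15
eef_pos: [0.3538, -0.3814, 0.3972]
tool_rot: [0.0, 1.0, -0.022, -0.0]
contact_force: [0.6, -0.8, -0.5]
gripper_width: -0.002
```

Emit:
{"method": "drive_tool", "body": {"increments": "0.022 0.034 0 0; 0.022 0.034 0 0; 0.022 0.034 0 0; 0.022 0.034 0 0; 0.022 0.034 0 0; 0.022 0.034 0 0; 0.022 0.034 0 0; 0.022 0.034 0 0; 0.022 0.034 0 0; 0.022 0.034 0 0; 0.022 0.034 0 0; 0.022 0.034 0 0"}}

```text
t: 2.15
eef_pos: [0.6179, 0.0263, 0.3971]
tool_rot: [0.0, 1.0, -0.022, -0.0]
contact_force: [0.8, -1.3, 0.4]
gripper_width: -0.002
```

Emit:
{"method": "drive_tool", "body": {"increments": "0 0 0 0;0 0 -0.03 0; 0 0 -0.03 0; 0 0 -0.02 0; 0 0 0 0"}}

```text
t: 2.57
eef_pos: [0.6147, 0.024, 0.312]
tool_rot: [0.001, 1.0, -0.022, -0.004]
contact_force: [-1.3, -0.7, -0.1]
gripper_width: -0.001
```

```bash
cat > look.py <<'E'
import sys,cv2
from station import bot
import numpy as np
tag=sys.argv[1]
out=[]
for n,(y0,y1,x0,x1) in dict(top=(90,245,250,490),scene=(110,290,200,440)).items():
    a=bot.read_camera(n)[:,:,::-1]; cv2.imwrite(f"pics/{tag}_{n}.png",a); out.append(cv2.resize(a[y0:y1,x0:x1],(640,int(640*(y1-y0)/(x1-x0))),interpolation=cv2.INTER_CUBIC))
for i,o in enumerate(out): cv2.imwrite(f"pics/{tag}_{'ts'[i]}c.png",o)
o=bot.get_obs();print(o['t'],o['eef_pos'].round(4),o['contact_force'].round(2))
E
python3 look.py a
```

```text
2.6667 [0.6171 0.0245 0.3172] [-0.06  0.26  1.14]
```

View pics/a_sc.png

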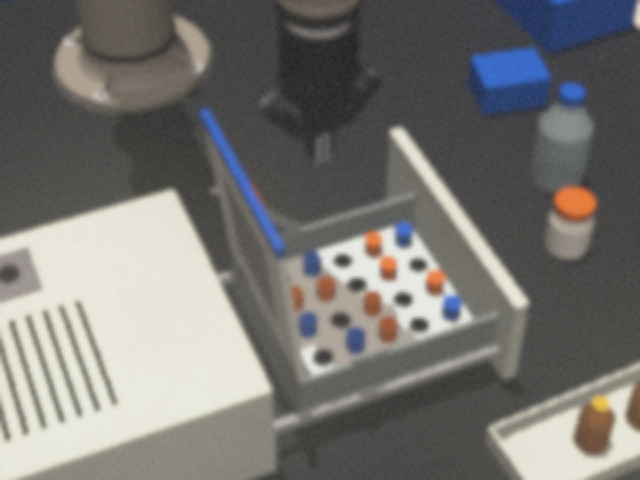

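The fingers hang in front of the lid with clear space. I'll approach the lid face and then push in small steps.

Emit:
{"method": "drive_tool", "body": {"increments": "0 -0.015 -0.008 0; 0 -0.015 0 0; 0 -0.012 0 0; 0 -0.01 0 0; 0 -0.006 0 0; 0 -0.005 0 0; 0 -0.005 0 0; 0 -0.005 0 0; 0 0 0 0"}}

```text
t: 3.42
eef_pos: [0.6174, -0.0489, 0.3094]
tool_rot: [-0.0, 1.0, -0.022, 0.0]
contact_force: [0.5, -0.1, 0.9]
gripper_width: -0.001
```

Emit:
{"method": "drive_tool", "body": {"increments": "0 -0.004 0 0; 0 -0.004 0 0; 0 -0.004 0 0; 0 -0.004 0 0; 0 -0.004 0 0; 0 0 0 0"}}

```text
t: 3.92
eef_pos: [0.6173, -0.0696, 0.3092]
tool_rot: [0.0, 1.0, -0.023, -0.0]
contact_force: [-0.4, 1.1, -0.9]
gripper_width: 0.005
```

Emit:
{"method": "drive_tool", "body": {"increments": "0 -0.004 0 0; 0 -0.004 0 0; 0 -0.004 0 0; 0 -0.003 0 0; 0 0 0 0"}}

```text
t: 4.33
eef_pos: [0.6173, -0.0846, 0.3093]
tool_rot: [0.0, 1.0, -0.023, 0.0]
contact_force: [-0.4, 0.1, -0.3]
gripper_width: 0.001
```

Emit:
{"method": "drive_tool", "body": {"increments": "0 -0.003 0 0; 0 -0.003 0 0; 0 0 0 0"}}

```text
t: 4.58
eef_pos: [0.6173, -0.0902, 0.3093]
tool_rot: [0.0, 1.0, -0.023, 0.0]
contact_force: [-1.2, 1.3, -0.6]
gripper_width: 0.001
```

```bash
python3 look.py b
```

```text
4.6833 [ 0.6174 -0.0901  0.3094] [ 0.6  -0.    0.01]
```

View pics/b_tc.png

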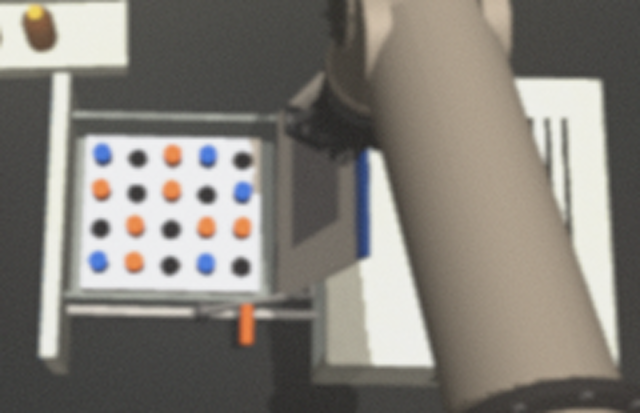

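View pics/b_sc.png

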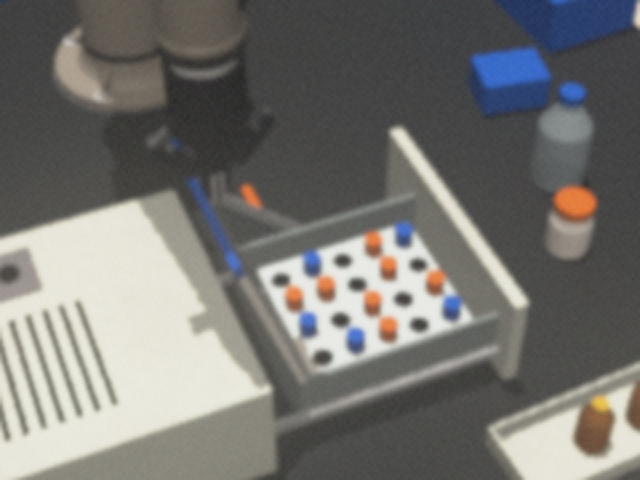

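The lid has leaned well back and the drawer has not moved. The blue edge's near end is now at about (385,187) in the full top picture. I'll estimate the angle from that.

```bash
python3 - <<'E'
from fit import *
s=list(r.x); H[0]=s[7];H[1]=s[8]
for a in (1.66,1.75,1.8,1.85,1.908):
    s[4]=a; P=lidpt(s,.215,-.1075,.004); print(a,((proj("top",P)-[250,90])*2.6667).round(0),((proj("scene",P)-[200,110])*2.6667).round(0),((proj("scene",lidpt(s,.215,.1075))-[200,110])*2.6667).round(0),P.round(3), lidpt(s,.205,0,0).round(3))
E
```

```text
1.66 [320. 251.] [202. 110.] [278. 247.] [ 0.517 -0.061  0.314] [ 0.624 -0.061  0.304]
1.75 [341. 253.] [185. 117.] [259. 256.] [ 0.516 -0.08   0.311] [ 0.623 -0.079  0.302]
1.8 [352. 254.] [176. 121.] [249. 261.] [ 0.515 -0.09   0.308] [ 0.623 -0.089  0.3  ]
1.85 [363. 255.] [167. 126.] [238. 266.] [ 0.515 -0.101  0.306] [ 0.622 -0.099  0.297]
1.908 [375. 256.] [156. 132.] [227. 273.] [ 0.514 -0.113  0.302] [ 0.622 -0.11   0.293]
```

It is at about 1.84. Roughly 12 mm remains to the stop, so I'll creep and watch the force.

Emit:
{"method": "drive_tool", "body": {"increments": "0 -0.003 0 0; 0 -0.003 0 0; 0 0 0 0"}}

```text
t: 4.93
eef_pos: [0.6173, -0.096, 0.3093]
tool_rot: [0.0, 1.0, -0.022, -0.0]
contact_force: [-0.1, 0.4, -0.4]
gripper_width: 0.001
```

Emit:
{"method": "drive_tool", "body": {"increments": "0 -0.002 0 0; 0 -0.002 0 0; 0 0 0 0"}}

```text
t: 5.18
eef_pos: [0.6173, -0.0993, 0.3093]
tool_rot: [-0.0, 1.0, -0.022, 0.0]
contact_force: [-0.3, 1.1, 0.0]
gripper_width: -0.0
```

```bash
python3 look.py c
```

```text
5.2833 [ 0.6173 -0.0993  0.3093] [-0.19  2.15 -1.48]
```

View pics/c_tc.png

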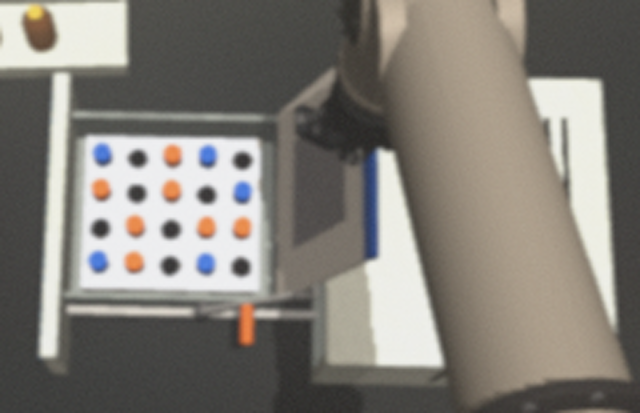

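View pics/c_sc.png

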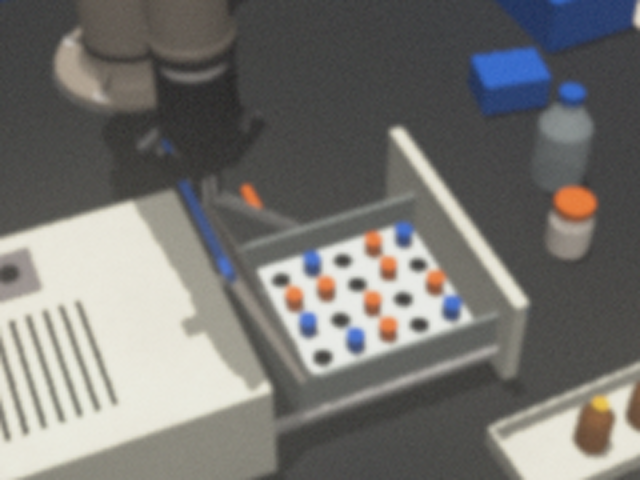

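Emit:
{"method": "drive_tool", "body": {"increments": "0 -0.002 0 0; 0 0 0 0; 0 -0.001 0 0; 0 0 0 0"}}

```text
t: 5.62
eef_pos: [0.6173, -0.0996, 0.3093]
tool_rot: [-0.002, 1.0, -0.021, -0.0]
contact_force: [-0.1, 6.7, -0.8]
gripper_width: 0.002
```

Emit:
{"method": "drive_tool", "body": {"increments": "0 -0.002 0 0; 0 0 0 0; 0 -0.001 0 0; 0 0 0 0"}}

```text
t: 5.95
eef_pos: [0.6172, -0.1015, 0.3093]
tool_rot: [-0.002, 1.0, -0.02, -0.0]
contact_force: [-1.6, 9.7, -0.8]
gripper_width: 0.002
```

The force jumped to 6.7 N and then 9.7 N, so the lid is at its stop. I'll back off, then go round to the grip.

Emit:
{"method": "drive_tool", "body": {"increments": "0 0.006 0 0; 0 0.02 0 0; 0 0.035 0.01 0; 0 0.035 0.02 0; 0 0.025 0.03 0; 0 0 0.025 0; -0.02 0 0 0; -0.035 0 0 0; -0.035 0 0 0; -0.03 0 0 0; -0.015 0 0 0; 0 0 0 0", "grip": 0.55}}

```text
t: 6.95
eef_pos: [0.4799, 0.0149, 0.3952]
tool_rot: [0.001, 1.0, -0.022, 0.001]
contact_force: [0.5, -0.5, 0.4]
gripper_width: 0.551
```

```bash
python3 look.py d; python3 - <<'E'
from station import bot
import cv2
im=bot.read_camera("wrist"); cv2.imwrite("pics/d_w.png",im[:,:,::-1]); 
from geo import proj
print(proj("wrist",[.486,0,.134]), proj("wrist",[.51,.043,.086]))
E
```

```text
7.05 [0.4827 0.0149 0.395 ] [ 0.86 -0.1   0.39]
[332.36597227 162.34722934] [296.09420843 137.25271339]
```

View pics/d_w.png

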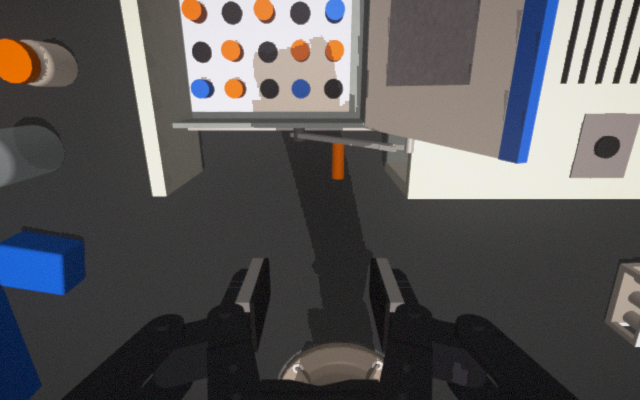

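View pics/d_tc.png

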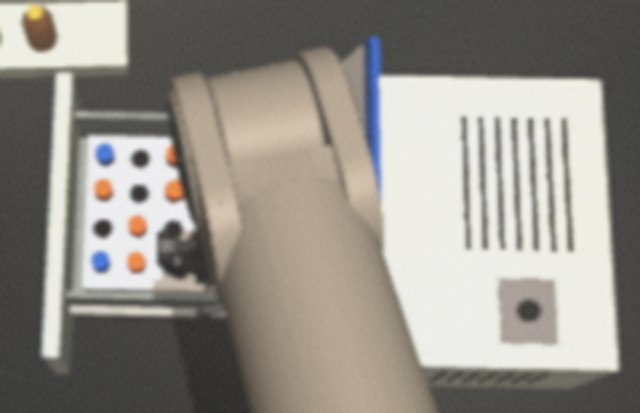

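View pics/d_sc.png

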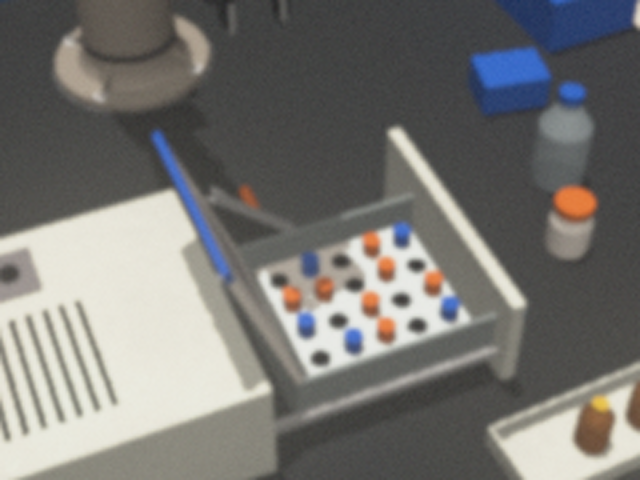

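The wrist view shows the bar from (338,143) to (338,178), about 6 px to the right of the prediction. I'll back-project it.

```bash
python3 - <<'E'
from station import bot; import numpy as np
c=bot.calibration("wrist");M=np.linalg.inv(c["camera_from_world"])
def bp(u,v,z):
    d=M[:3,:3]@np.array([(u-c["cx"])/c["fx"],(v-c["cy"])/c["fy"],1]); o=M[:3,3]; return o+d*(z-o[2])/d[2]
print(bp(338,160,.134),bp(338,178,.134),bp(338,143,.134),bp(298,133,.086),bp(404,145,.19))
print(bot.get_obs()['eef_pos'],bot.get_obs()['tool_rot'])
E
```

```text
[ 0.48841161 -0.00651466  0.134     ] [ 0.46727204 -0.00589444  0.134     ] [ 0.5077172  -0.00708107  0.134     ] [0.51514841 0.04025329 0.086     ] [ 0.51144202 -0.06759808  0.19      ]
[0.48318505 0.01511867 0.39471515] [ 2.35336003e-04  9.99746983e-01 -2.24809699e-02  7.22129491e-04]
```

Emit:
{"method": "drive_tool", "body": {"increments": "0 -0.01 -0.02 0; 0 -0.011 -0.035 0; 0 0 -0.035 0; 0 0 -0.035 0; 0 0 -0.035 0; 0 0 -0.035 0; 0 0 -0.03 0; 0 0 -0.02 0; 0 0 -0.015 0; 0 0 0 0"}}

```text
t: 7.93
eef_pos: [0.4813, -0.0055, 0.1308]
tool_rot: [-0.0, 1.0, -0.022, -0.003]
contact_force: [-0.3, -0.1, -0.1]
gripper_width: 0.546
```

```bash
python3 look.py e; python3 - <<'E'
from station import bot
import cv2
im=bot.read_camera("wrist"); cv2.imwrite("pics/e_w.png",im[:,:,::-1])
E
```

```text
8.0333 [ 0.483  -0.0052  0.1338] [ 0.14 -0.02  0.25]
```

View pics/e_w.png

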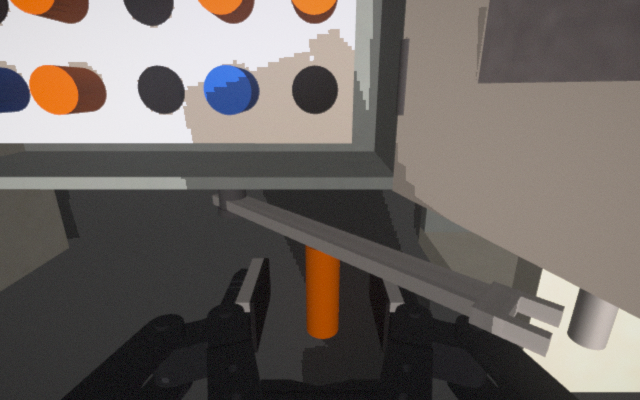

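The pin at (592,315) is clear of the fork tips at about (560,315), and the bar is centred between the pads. Closing.

Emit:
{"method": "drive_tool", "body": {"increments": "0 0 0 0; 0 0 0 0; 0 0 0 0; 0 0 0 0; 0 0 0 0; 0 0 0 0", "grip": 0, "squeeze": 20}}

```text
t: 8.58
eef_pos: [0.483, -0.0061, 0.135]
tool_rot: [0.0, 1.0, -0.023, 0.001]
contact_force: [1.7, -4.9, 6.3]
gripper_width: 0.154
```

```bash
python3 - <<'E'
from station import bot
import numpy as np
o=bot.get_obs();print(o['eef_pos'],o['contact_force'],o['gripper_width'])
b=np.linspace(2.34,0,25); 
y=-.065*np.cos(b); z=.065*np.sin(b)
for i in range(24): print(i,b[i+1].round(2),(y[i+1]-y[i]).round(4),(z[i+1]-z[i]).round(4))
E
```

```text
[ 0.48304821 -0.00610068  0.1350254 ] [ 1.68925366 -4.87094053  6.25210214] 0.15374404594500388
0 2.24 -0.0048 0.0042
1 2.14 -0.0051 0.0037
2 2.05 -0.0055 0.0032
3 1.95 -0.0058 0.0026
4 1.85 -0.006 0.0021
5 1.76 -0.0062 0.0015
6 1.66 -0.0063 0.0009
7 1.56 -0.0063 0.0002
8 1.46 -0.0063 -0.0004
9 1.36 -0.0063 -0.001
10 1.27 -0.0061 -0.0016
11 1.17 -0.0059 -0.0022
12 1.07 -0.0057 -0.0028
13 0.98 -0.0054 -0.0033
14 0.88 -0.0051 -0.0038
15 0.78 -0.0047 -0.0043
16 0.68 -0.0042 -0.0047
17 0.58 -0.0038 -0.0051
18 0.49 -0.0032 -0.0054
19 0.39 -0.0027 -0.0057
20 0.29 -0.0021 -0.006
21 0.2 -0.0015 -0.0061
22 0.1 -0.0009 -0.0063
23 0.0 -0.0003 -0.0063
```

Emit:
{"method": "drive_tool", "body": {"increments": "0.0002 0.0048 0.0042 0; 0.0002 0.0051 0.0037 0; 0.0002 0.0055 0.0032 0; 0.0002 0.0058 0.0026 0"}}

```text
t: 8.92
eef_pos: [0.4839, 0.0131, 0.1489]
tool_rot: [0.002, 1.0, -0.023, 0.001]
contact_force: [0.4, -10.3, 9.4]
gripper_width: 0.156
```

Emit:
{"method": "drive_tool", "body": {"increments": "0.0003 0.006 0.0021 0; 0.0003 0.0062 0.0015 0; 0.0003 0.0063 0.0009 0; 0.0003 0.0063 0.0002 0; 0 0 0 0"}}

```text
t: 9.33
eef_pos: [0.4853, 0.0415, 0.1546]
tool_rot: [0.0, 1.0, -0.022, 0.001]
contact_force: [-3.1, -2.6, 18.5]
gripper_width: 0.154
```

The stay is upright, with 18 N along the bar, so my arc runs slightly low. I'll raise it and check.

Emit:
{"method": "drive_tool", "body": {"increments": "0 0 0.002 0; 0 0 0 0"}}

```text
t: 9.5
eef_pos: [0.4852, 0.0414, 0.155]
tool_rot: [-0.001, 1.0, -0.022, 0.001]
contact_force: [4.1, 0.0, 0.1]
gripper_width: 0.153
```

```bash
python3 look.py f; python3 - <<'E'
from station import bot
import cv2
im=bot.read_camera("wrist"); cv2.imwrite("pics/f_w.png",im[:,:,::-1])
E
```

```text
9.6 [0.4852 0.0414 0.155 ] [ 4.19  1.05 -0.6 ]
```

View pics/f_w.png

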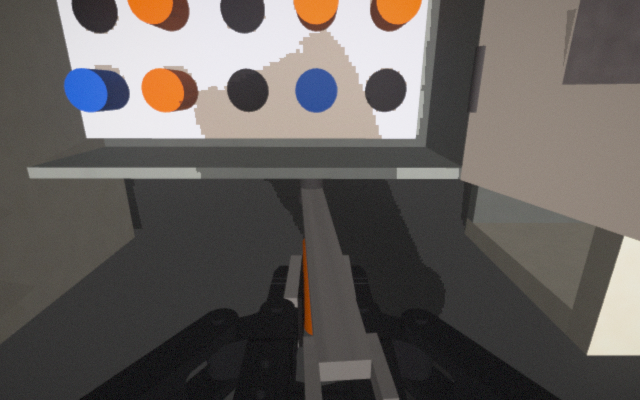

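```bash
python3 - <<'E'
from geo import *
c=bot.calibration("wrist"); M=np.linalg.inv(c["camera_from_world"]); print("cam",M[:3,3].round(3))
import numpy as np
for b in (1.4,1.5,1.57,1.65,1.75): print(b,[proj("wrist",[.513,.0405+r*np.cos(b),.086+r*np.sin(b)]).round(0) for r in (0,.04,.065,.11,.144)], proj("wrist",[.49,.0405+.065*np.cos(b),.086+.065*np.sin(b)]).round(0),)
print(bot.get_obs()['joint_torque'].round(1),bot.get_obs()['torque'].round(2))
E
```

```text
cam [0.568 0.038 0.276]
1.4 [array([319., 189.]), array([305., 213.]), array([291., 235.]), array([252., 300.]), array([188., 406.])] [295. 284.]
1.5 [array([319., 189.]), array([313., 213.]), array([307., 235.]), array([290., 301.]), array([262., 412.])] [310. 284.]
1.57 [array([319., 189.]), array([319., 213.]), array([319., 234.]), array([318., 301.]), array([317., 412.])] [321. 284.]
1.65 [array([319., 189.]), array([326., 212.]), array([331., 234.]), array([350., 299.]), array([380., 408.])] [333. 283.]
1.75 [array([319., 189.]), array([334., 212.]), array([347., 232.]), array([388., 294.]), array([455., 396.])] [348. 282.]
[  0.3 -42.   -2.6 -18.9  -0.2   1.4  -0. ] [ 0.22 -0.95  0.06]
```

View pics/f_tc.png

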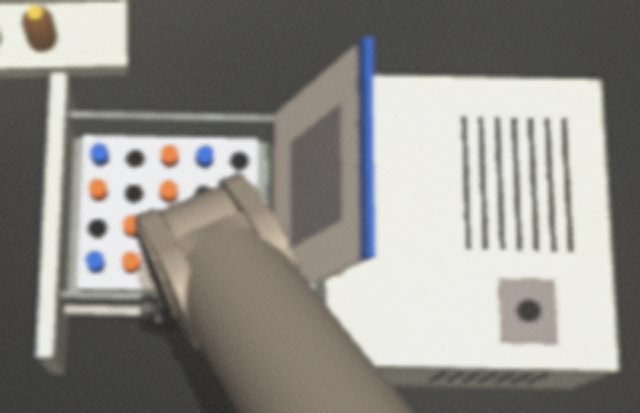

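View pics/f_sc.png

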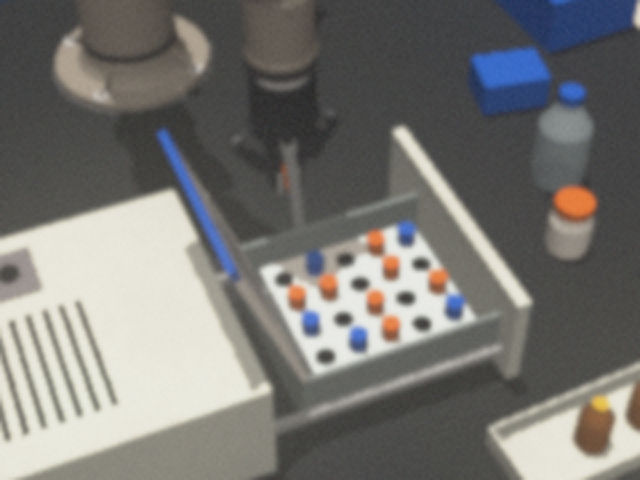

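The stay is about upright and the force has relaxed. I'll carry on over to the front.

Emit:
{"method": "drive_tool", "body": {"increments": "0.0002 0.0063 0.0002 0; 0.0002 0.0063 -0.0004 0; 0.0002 0.0063 -0.001 0; 0.0002 0.0061 -0.0016 0; 0.0002 0.0059 -0.0022 0; 0 0 0 0"}}

```text
t: 10.15
eef_pos: [0.4857, 0.0723, 0.1495]
tool_rot: [-0.0, 1.0, -0.022, 0.0]
contact_force: [5.1, -0.6, -0.5]
gripper_width: 0.155
```

Emit:
{"method": "drive_tool", "body": {"increments": "0.0002 0.0057 -0.0028 0; 0.0002 0.0054 -0.0033 0; 0.0002 0.0051 -0.0038 0; 0 0 0 0"}}

```text
t: 10.48
eef_pos: [0.4858, 0.0888, 0.1389]
tool_rot: [-0.0, 1.0, -0.021, -0.0]
contact_force: [4.6, -1.9, -1.4]
gripper_width: 0.153
```

Emit:
{"method": "drive_tool", "body": {"increments": "0 0.0047 -0.0043 0; 0 0.0042 -0.0047 0; 0 0.0038 -0.0051 0; 0 0.0032 -0.0054 0; 0 0 0 0"}}

```text
t: 10.9
eef_pos: [0.4862, 0.1051, 0.1193]
tool_rot: [-0.001, 1.0, -0.021, 0.0]
contact_force: [6.2, -0.2, -1.4]
gripper_width: 0.154
```

Emit:
{"method": "drive_tool", "body": {"increments": "0 0.0027 -0.0057 0; 0 0.0021 -0.006 0; 0 0.0015 -0.006 0; 0 0 0 0"}}

```text
t: 11.23
eef_pos: [0.4861, 0.1105, 0.1013]
tool_rot: [-0.0, 1.0, -0.022, 0.0]
contact_force: [5.8, -2.1, -2.2]
gripper_width: 0.15
```

Emit:
{"method": "drive_tool", "body": {"increments": "0 0.0005 -0.006 0; 0 0 -0.005 0; 0 0 0 0"}}

```text
t: 11.48
eef_pos: [0.4861, 0.1114, 0.0904]
tool_rot: [-0.001, 1.0, -0.022, 0.0]
contact_force: [5.7, 1.3, -2.1]
gripper_width: 0.152
```

```bash
python3 look.py g; python3 - <<'E'
from station import bot
import cv2
im=bot.read_camera("wrist"); cv2.imwrite("pics/g_w.png",im[:,:,::-1])
E
```

```text
11.5833 [0.4861 0.1114 0.0907] [ 5.9   0.37 -3.16]
```

View pics/g_w.png

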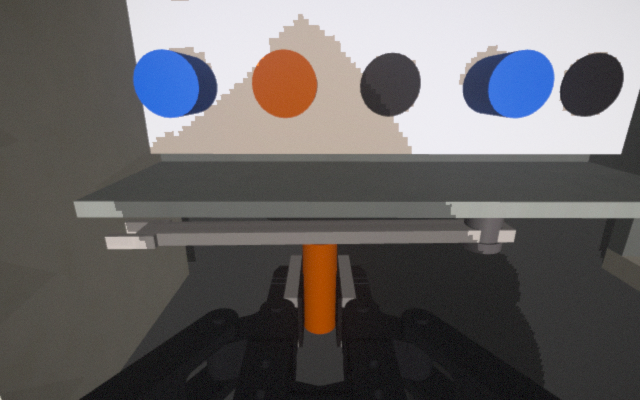

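View pics/g_sc.png

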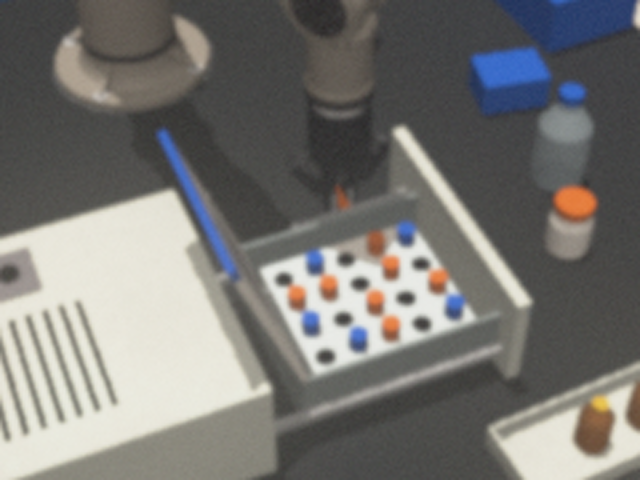

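The stay lies almost level along the drawer wall. I'll press lightly to confirm it has bottomed, then release.

Emit:
{"method": "drive_tool", "body": {"increments": "0 0 -0.002 0; 0 0 0 0; 0 0 -0.002 0; 0 0 0 0"}}

```text
t: 11.97
eef_pos: [0.4863, 0.1114, 0.0878]
tool_rot: [-0.0, 1.0, -0.022, 0.0]
contact_force: [3.0, 0.7, 7.2]
gripper_width: 0.155
```

Emit:
{"method": "drive_tool", "body": {"increments": "0 0 0.002 0; 0 0 0 0; 0 0 0 0; 0 0 0 0; 0 0 0 0", "grip": 0.4}}

```text
t: 12.38
eef_pos: [0.4851, 0.1103, 0.0891]
tool_rot: [0.0, 1.0, -0.022, -0.001]
contact_force: [0.0, -0.5, -0.3]
gripper_width: 0.403
```

It has bottomed (7 N upwards when pressed). Now I lift off, look, and move behind the lid.

Emit:
{"method": "drive_tool", "body": {"increments": "0 0 0.015 0; 0 0 0.03 0; 0 0 0.035 0; 0 0 0.035 0; 0 0 0.035 0; 0 0 0.035 0; 0 0 0.035 0; 0 0 0.035 0; 0 0 0.035 0; 0 0 0.02 0; 0 0 0 0", "grip": 0.4}}

```text
t: 13.3
eef_pos: [0.4874, 0.1113, 0.4044]
tool_rot: [-0.001, 1.0, -0.022, 0.004]
contact_force: [1.0, 0.6, 0.3]
gripper_width: 0.397
```

```bash
python3 look.py h; python3 - <<'E'
from station import bot
import cv2
im=bot.read_camera("wrist"); cv2.imwrite("pics/h_w.png",im[:,:,::-1])
import numpy as np
b=np.array([1.57,1.45,1.3,1.15,1.0,.85,.7,.55,.4,.3,.2,.1,0]); r=.19
print(np.c_[b,-.039+r*np.cos(b)-.008*np.sin(b)-.009,.122+r*np.sin(b)+.008*np.cos(b)].round(3))
E
```

```text
13.4 [0.4858 0.1105 0.3997] [ 0.11 -0.13 -0.31]
[[ 1.57  -0.056  0.312]
 [ 1.45  -0.033  0.312]
 [ 1.3   -0.005  0.307]
 [ 1.15   0.022  0.299]
 [ 1.     0.048  0.286]
 [ 0.85   0.071  0.27 ]
 [ 0.7    0.092  0.251]
 [ 0.55   0.11   0.228]
 [ 0.4    0.124  0.203]
 [ 0.3    0.131  0.186]
 [ 0.2    0.137  0.168]
 [ 0.1    0.14   0.149]
 [ 0.     0.142  0.13 ]]
```

View pics/h_w.png

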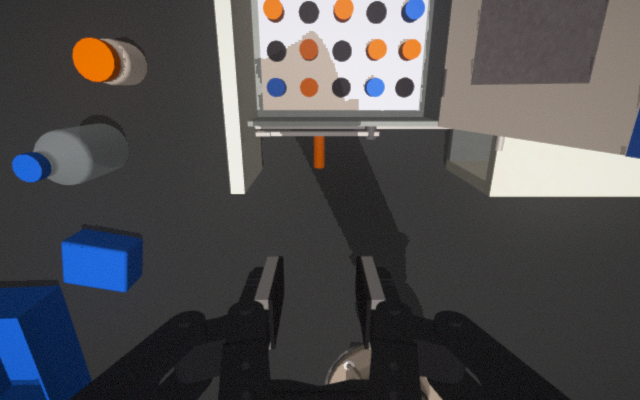

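The stay is lying flat along the wall, with its fork at (260,133) and pivot at (372,132). Next I move over and behind the lid with the gripper shut.

Emit:
{"method": "drive_tool", "body": {"increments": "0.017 -0.035 0 0; 0.017 -0.035 0 0; 0.017 -0.035 0 0; 0.017 -0.035 0 0; 0.017 -0.035 0 0; 0.017 -0.035 0 0; 0.017 -0.035 0 0; 0.016 -0.035 0 0; 0 -0.01 0 0; 0 0 0 0", "grip": 0}}

```text
t: 14.28
eef_pos: [0.62, -0.1842, 0.3961]
tool_rot: [0.0, 1.0, -0.025, -0.003]
contact_force: [-0.5, 0.4, -0.1]
gripper_width: -0.001
```

Emit:
{"method": "drive_tool", "body": {"increments": "0 0 -0.03 0; 0 0 -0.035 0; 0 0 -0.03 0; 0 0 0 0; 0 0.012 0 0; 0 0.012 0 0; 0 0 0 0"}}

```text
t: 14.87
eef_pos: [0.6224, -0.1502, 0.3073]
tool_rot: [-0.001, 1.0, -0.019, 0.002]
contact_force: [1.4, 0.5, 1.2]
gripper_width: 0.004
```

```bash
python3 look.py i
```

```text
14.9667 [ 0.622  -0.1537  0.307 ] [ 0.67 -0.79 -0.23]
```

View pics/i_sc.png

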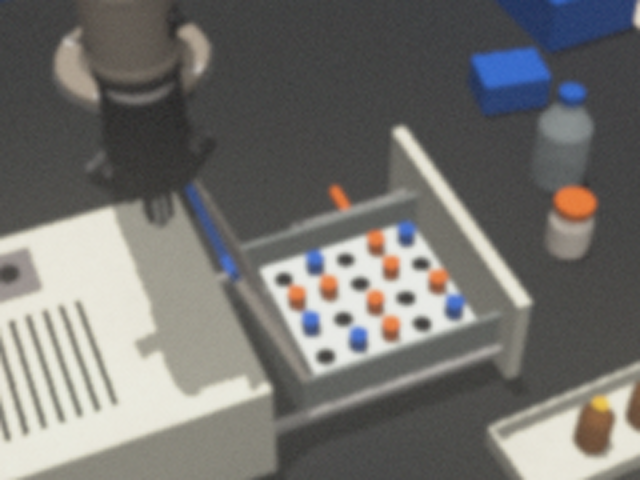

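The fingers are behind the blue edge, so I can push the lid forward.

Emit:
{"method": "drive_tool", "body": {"increments": "0 0.008 0 0; 0 0.008 0 0; 0 0.008 0 0; 0 0.008 0.0007 0; 0 0.008 0.0007 0; 0 0.008 0.0007 0; 0 0.008 0.0007 0; 0 0.008 0.0007 0"}}

```text
t: 15.63
eef_pos: [0.621, -0.0908, 0.3083]
tool_rot: [0.0, 1.0, -0.022, 0.0]
contact_force: [1.5, -2.9, 1.9]
gripper_width: -0.002
```

Emit:
{"method": "drive_tool", "body": {"increments": "0 0.01 0.0007 0; 0 0.012 0.0007 0; 0 0.012 0 0; 0 0.012 0 0; 0 0.014 -0.002 0; 0 0.014 -0.003 0; 0 0 0 0"}}

```text
t: 16.22
eef_pos: [0.6203, -0.0122, 0.3037]
tool_rot: [-0.001, 1.0, -0.019, -0.001]
contact_force: [-0.2, 1.6, -0.6]
gripper_width: -0.004
```

```bash
python3 look.py j
```

```text
16.3167 [ 0.6203 -0.0158  0.3038] [ 0.38 -1.1   0.31]
```

View pics/j_sc.png

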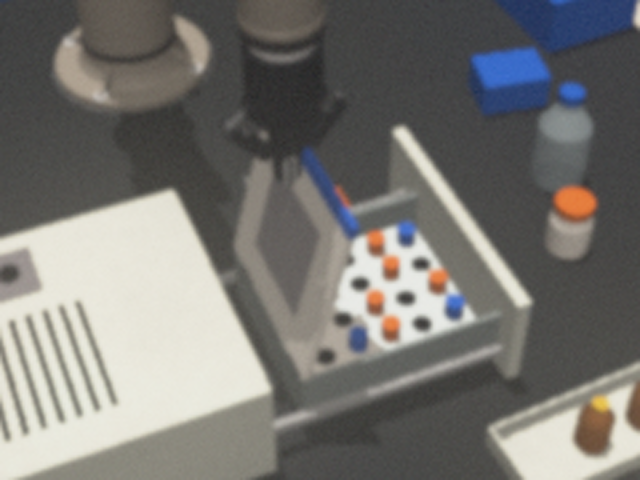

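The lid is following, at about 1.3 rad. I'll continue along the arc.

Emit:
{"method": "drive_tool", "body": {"increments": "0 0.012 -0.001 0; 0 0.013 -0.002 0; 0 0.013 -0.002 0; 0 0.013 -0.006 0; 0 0.013 -0.007 0; 0 0.012 -0.008 0; 0 0.011 -0.008 0; 0 0.01 -0.009 0; 0 0.01 -0.01 0; 0 0 0 0"}}

```text
t: 17.15
eef_pos: [0.6192, 0.0926, 0.2487]
tool_rot: [-0.0, 1.0, -0.02, -0.002]
contact_force: [-0.5, -0.0, -0.8]
gripper_width: -0.001
```

Emit:
{"method": "drive_tool", "body": {"increments": "0 0.01 -0.011 0; 0 0.008 -0.012 0; 0 0.007 -0.012 0; 0 0.007 -0.013 0; 0 0.005 -0.011 0; 0 0.003 -0.01 0; 0 0 0 0"}}

```text
t: 17.73
eef_pos: [0.6192, 0.1303, 0.1795]
tool_rot: [0.0, 1.0, -0.021, -0.002]
contact_force: [1.2, 0.4, -0.9]
gripper_width: 0.002
```

```bash
python3 look.py k
```

```text
17.8333 [0.6204 0.1293 0.1817] [-0.09  0.1   0.72]
```

View pics/k_sc.png

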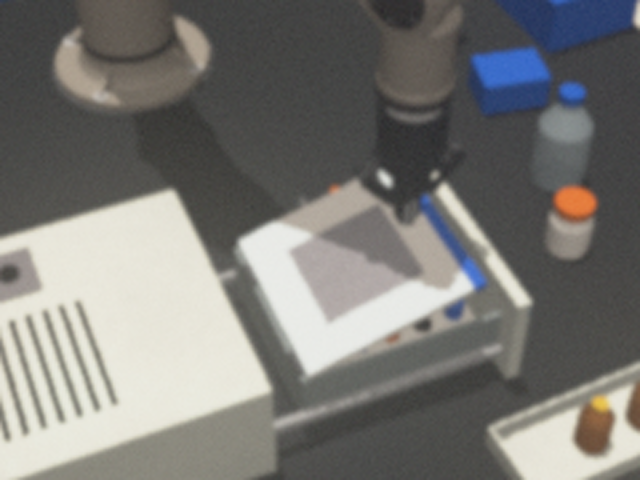

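The lid is nearly down, at about 0.28 rad. I'll lower the rest gently.

Emit:
{"method": "drive_tool", "body": {"increments": "0 -0.002 -0.008 0; 0 -0.002 -0.008 0; 0 0 -0.008 0; 0 0 -0.008 0; 0 0 -0.007 0; 0 0 -0.006 0; 0 0 -0.004 0; 0 0 0 0"}}

```text
t: 18.5
eef_pos: [0.6202, 0.1252, 0.1322]
tool_rot: [0.0, 1.0, -0.022, -0.001]
contact_force: [-0.1, -0.5, 0.7]
gripper_width: -0.001
```

Emit:
{"method": "drive_tool", "body": {"increments": "0 0 -0.003 0; 0 0 0 0; 0 0 -0.002 0; 0 0 0 0"}}

```text
t: 18.83
eef_pos: [0.6212, 0.1254, 0.13]
tool_rot: [0.0, 1.0, -0.022, 0.0]
contact_force: [-3.1, -2.1, 9.4]
gripper_width: -0.0
```

The lid is down: 9 N at TCP z 0.130 puts the fingertips at 0.108, the closed lid's top. I lift and check.

Emit:
{"method": "drive_tool", "body": {"increments": "0 0 0.01 0; 0 0 0.025 0; 0 0 0.035 0; 0 0 0.035 0; 0 0 0.02 0; 0 0 0 0"}}

```text
t: 19.33
eef_pos: [0.6236, 0.1265, 0.2599]
tool_rot: [-0.001, 1.0, -0.022, 0.005]
contact_force: [1.0, 0.8, 0.9]
gripper_width: 0.004
```

```bash
python3 look.py l; python3 - <<'E'
from station import bot
import cv2,numpy as np
im=bot.read_camera("wrist"); cv2.imwrite("pics/l_w.png",im[:,:,::-1])
c=bot.calibration("top");M=np.linalg.inv(c["camera_from_world"])
def bp(u,v,z):
    d=M[:3,:3]@np.array([(u-c["cx"])/c["fx"],(v-c["cy"])/c["fy"],1]); o=M[:3,3]; return o+d*(z-o[2])/d[2]
print(bp(213,177,.08),bp(185,211,.15),bp(182,277,.055))
E
```

```text
19.4333 [0.6213 0.1255 0.2548] [-0.87  0.04 -0.66]
[0.61020236 0.37723284 0.08      ] [0.49429857 0.43351698 0.15      ] [0.31837403 0.46408624 0.055     ]
```

View pics/l_sc.png

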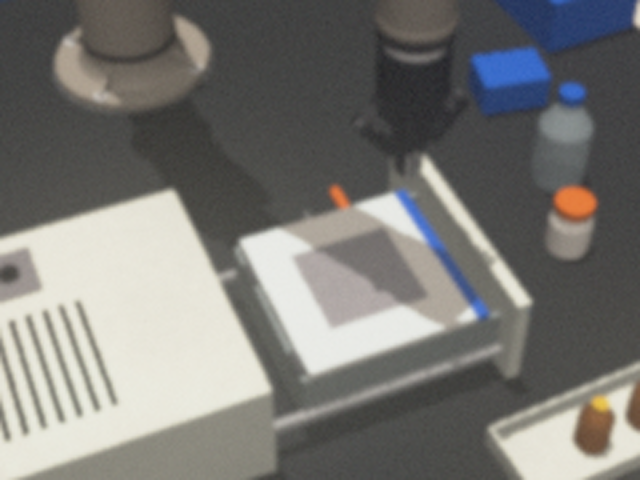

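View pics/l_tc.png

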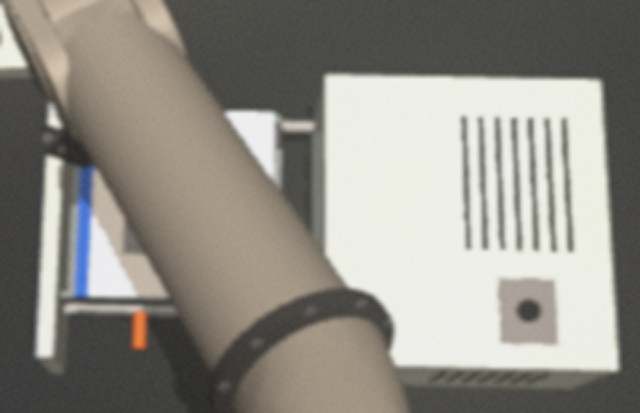

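View pics/l_w.png

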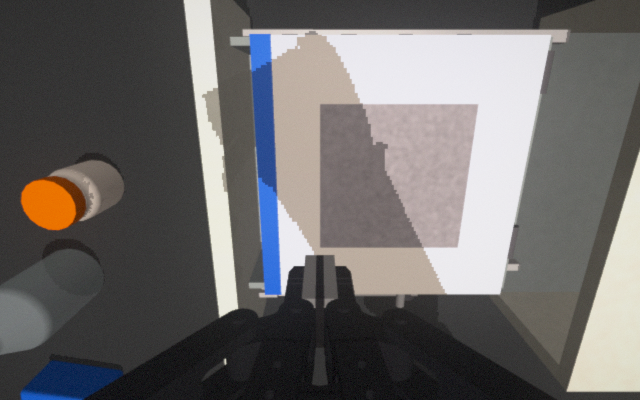

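The lid is closed level and the stay is still flat. The jar stands at y≈0.377, so there is room in front of the panel. Next I go over the panel and down in front of it.

Emit:
{"method": "drive_tool", "body": {"increments": "-0.003 0.035 0 0; -0.003 0.035 0 0; -0.003 0.035 0 0; -0.002 0.02 0 0; 0 0 0 0; 0 0 -0.03 0; 0 0 -0.035 0; 0 0 -0.035 0; 0 0 -0.025 0; 0 0 -0.015 0; 0 0 0 0"}}

```text
t: 20.4
eef_pos: [0.607, 0.2481, 0.108]
tool_rot: [0.002, 1.0, -0.022, -0.004]
contact_force: [-0.8, -0.5, 0.4]
gripper_width: -0.003
```

Emit:
{"method": "drive_tool", "body": {"increments": "0 -0.006 0 0; 0 -0.006 0 0; 0 -0.006 0 0; 0 -0.006 0 0; 0 -0.005 0 0; 0 -0.005 0 0; 0 -0.005 0 0; 0 0 0 0"}}

```text
t: 21.07
eef_pos: [0.6123, 0.2147, 0.1183]
tool_rot: [-0.003, 1.0, -0.022, 0.004]
contact_force: [-1.1, 6.0, 11.6]
gripper_width: -0.003
```

```bash
python3 look.py m; python3 - <<'E'
import cv2
a=cv2.imread("pics/m_scene.png")[130:260,300:430]; cv2.imwrite("pics/m_z.png",cv2.resize(a,None,fx=4.5,fy=4.5,interpolation=cv2.INTER_CUBIC))
E
```

```text
21.1667 [0.6125 0.2145 0.1184] [-1.25  5.2  11.59]
```

View pics/m_z.png

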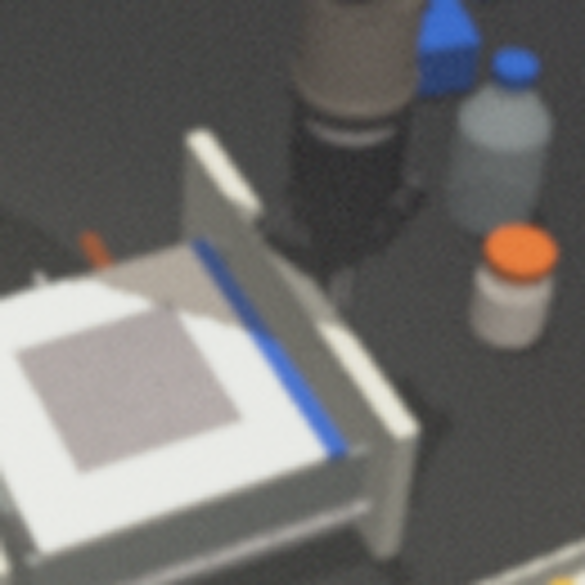

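The gripper's knuckle is riding on the panel's top edge. I'll back off, raise it about 12 mm and push again.

Emit:
{"method": "drive_tool", "body": {"increments": "0 0.012 0.004 0; 0 0.01 0.008 0; 0 0 0.006 0; 0 0 0 0; 0 -0.006 0 0; 0 -0.006 0 0; 0 -0.005 0 0; 0 0 0 0"}}

```text
t: 21.83
eef_pos: [0.6101, 0.2134, 0.1308]
tool_rot: [0.001, 1.0, -0.024, -0.0]
contact_force: [-1.0, -1.4, 0.1]
gripper_width: -0.001
```

Emit:
{"method": "drive_tool", "body": {"increments": "0 -0.005 0 0; 0 -0.005 0 0; 0 -0.005 0 0; 0 -0.005 0 0; 0 -0.005 0 0"}}

```text
t: 22.25
eef_pos: [0.6095, 0.1957, 0.1315]
tool_rot: [-0.003, 1.0, -0.021, 0.0]
contact_force: [1.3, 11.7, -5.1]
gripper_width: -0.003
```

The drawer is sliding under about 12 N.

Emit:
{"method": "drive_tool", "body": {"increments": "-0.0005 -0.012 0 0; -0.0005 -0.012 0 0; -0.0005 -0.012 0 0; -0.0005 -0.012 0 0; -0.0005 -0.012 0 0; -0.0005 -0.012 0 0; -0.0005 -0.012 0 0; -0.0005 -0.012 0 0; -0.0005 -0.012 0 0; -0.0005 -0.012 0 0; -0.0005 -0.012 0 0; -0.0005 -0.012 0 0"}}

```text
t: 23.25
eef_pos: [0.6031, 0.0524, 0.1315]
tool_rot: [-0.003, 1.0, -0.02, -0.0]
contact_force: [-0.9, 10.5, -1.4]
gripper_width: -0.004
```

Emit:
{"method": "drive_tool", "body": {"increments": "-0.0005 -0.01 0 0; -0.0005 -0.01 0 0; -0.0005 -0.01 0 0; -0.0005 -0.01 0 0; -0.0005 -0.01 0 0; -0.0005 -0.01 0 0; 0 -0.008 0 0; 0 0 0 0"}}

```text
t: 23.92
eef_pos: [0.6, -0.0191, 0.1314]
tool_rot: [-0.001, 1.0, -0.022, -0.001]
contact_force: [-2.1, 4.5, 0.8]
gripper_width: 0.002
```

```bash
python3 look.py n
```

```text
24.0167 [ 0.6    -0.0192  0.1314] [-2.62  4.07  0.61]
```

View pics/n_sc.png

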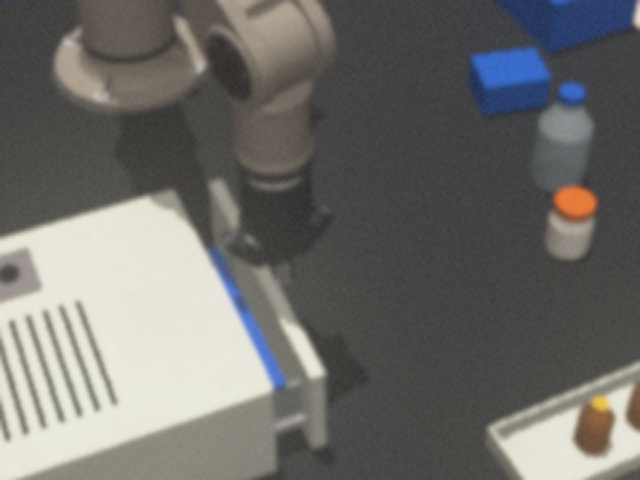

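About 45 mm remains. I'll raise slightly so the knuckles clear the 145 mm housing top, then finish slowly.

Emit:
{"method": "drive_tool", "body": {"increments": "0 0.006 0.004 0; 0 0 0.005 0; 0 -0.005 0 0; 0 -0.005 0 0; 0 -0.005 0 0; 0 -0.005 0 0; 0 -0.005 0 0; 0 -0.005 0 0; 0 -0.005 0 0; 0 0 0 0"}}

```text
t: 24.85
eef_pos: [0.6011, -0.0476, 0.1415]
tool_rot: [-0.001, 1.0, -0.022, 0.0]
contact_force: [-2.6, 7.2, 5.9]
gripper_width: -0.004
```

Emit:
{"method": "drive_tool", "body": {"increments": "0 -0.004 0 0; 0 -0.004 0 0; 0 -0.004 0 0; 0 0 0 0"}}

```text
t: 25.18
eef_pos: [0.6008, -0.0592, 0.1413]
tool_rot: [-0.002, 1.0, -0.021, -0.0]
contact_force: [-3.1, 8.6, 5.0]
gripper_width: -0.003
```

Emit:
{"method": "drive_tool", "body": {"increments": "0 -0.003 0 0; 0 -0.003 0 0; 0 0 0 0"}}

```text
t: 25.43
eef_pos: [0.6006, -0.0625, 0.1413]
tool_rot: [-0.003, 1.0, -0.021, -0.0]
contact_force: [-5.0, 13.3, 6.0]
gripper_width: -0.001
```

Emit:
{"method": "drive_tool", "body": {"increments": "0 -0.003 0 0; 0 -0.002 0 0; 0 0 0 0"}}

```text
t: 25.68
eef_pos: [0.6006, -0.0627, 0.1414]
tool_rot: [-0.005, 1.0, -0.019, -0.0]
contact_force: [-5.2, 22.1, 8.3]
gripper_width: 0.001
```

```bash
python3 look.py o
```

```text
25.7833 [ 0.6006 -0.0627  0.1414] [-5.81 22.92  6.69]
```

View pics/o_sc.png

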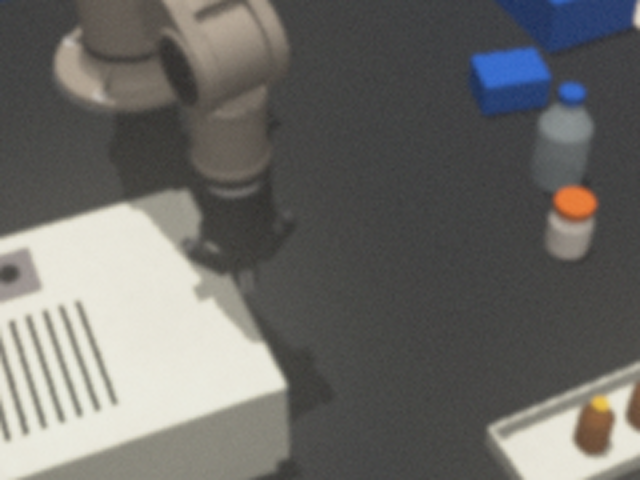

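Motion stopped while the force rose to 22 N, and the panel looks flush with the housing. I'll back away and check from above.

Emit:
{"method": "drive_tool", "body": {"increments": "0 0.01 0 0; 0 0.03 0 0; 0 0.035 0.01 0; 0 0.02 0.03 0; 0 0 0.035 0; 0 0 0.035 0; 0 0 0.035 0; -0.035 0 0 0; -0.035 0 0 0; -0.03 0.02 0 0; 0 0.035 0 0; 0 0 0 0"}}

```text
t: 26.78
eef_pos: [0.4994, 0.0825, 0.2865]
tool_rot: [-0.001, 1.0, -0.019, 0.001]
contact_force: [0.0, 1.0, 0.5]
gripper_width: 0.0
```

Emit:
{"method": "drive_tool", "body": {"increments": "0 0.035 0 0; 0 0.035 0 0; 0 0.03 0 0; 0 0 0 0; 0 0 0 0"}}

```text
t: 27.2
eef_pos: [0.5012, 0.1788, 0.2857]
tool_rot: [-0.0, 1.0, -0.021, 0.0]
contact_force: [0.7, -1.5, -0.1]
gripper_width: 0.002
```

```bash
python3 look.py p; python3 - <<'E'
import cv2
a=cv2.imread("pics/p_top.png"); cv2.imwrite("pics/p_t2.png",cv2.resize(a[80:310,140:500],None,fx=2.2,fy=2.2,interpolation=cv2.INTER_CUBIC))
from fit import *
s=r.x
for d in (0,.01): 
  for y in(.158,-.158): print(d,((proj("top",W(s,[-d-.016,y,.141]))-[250,90])*2.6667).round(1),((proj("top",W(s,[-d,y,.141]))-[250,90])*2.6667).round(1))
E
```

```text
27.3 [0.5015 0.176  0.2854] [-0.08 -0.38  0.08]
0 [309.4  77.1] [324.   77.3]
0 [310.1 361.7] [325.6 362. ]
0.01 [300.3  76.9] [314.8  77.2]
0.01 [300.5 361.5] [315.9 361.8]
```

View pics/p_t2.png

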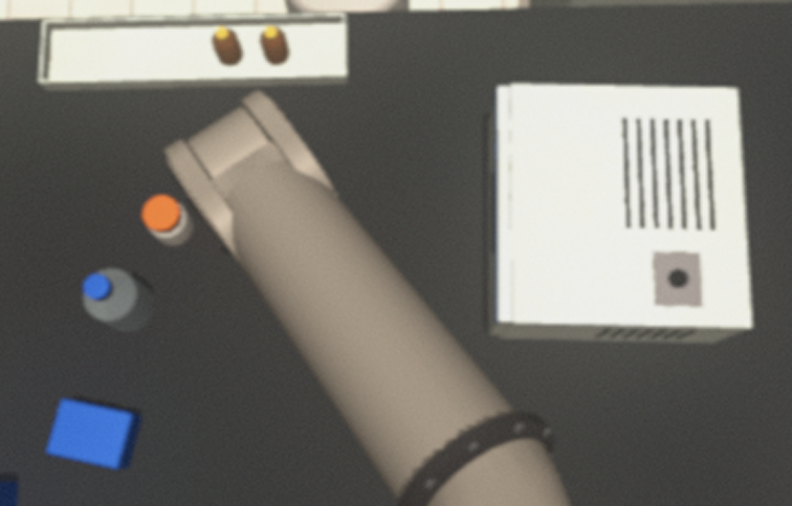

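View pics/p_tc.png

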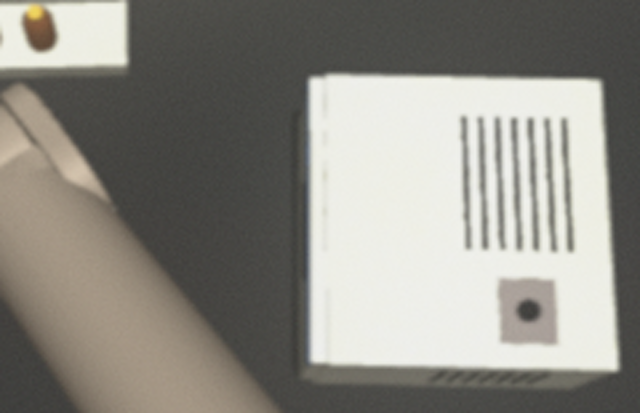

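The panel's outer edge is at crop x≈309, against 309.4–310.1 predicted for fully home. The jar, bottle and box are at their starting pixels. Handing in.

```bash
python3 -c "
from station import bot; print(bot.hand_in())"
```

```text
the job is handed in; nothing more can be done
None
```

The drawer is closed and the job was handed in at about 27 s of the 72 s allowed; no verdict was returned.

**What I did:**
- I eased the lid back to its stop. The wrist picture then showed the pin clear of the fork.
- I carried the stay by its grip over to the front and pressed it flat. It bottomed at about 7 N and still looked flat in the later pictures.
- I closed the lid gently until it bottomed at about 9 N, with the fingertips at the height of a closed lid's top (108 mm).
- I slid the drawer in until it stopped, at about 22 N.

**Last checks:**
- The panel's front edge is where the fit puts a fully home drawer, to within about 1 crop pixel (about 1 mm).
- The bottle, jar and tip box are at their starting pixels, and the gripper is clear of everything.
- The stay and lid are inside the housing, so I could not see them after the drawer closed.

**What did not go cleanly:**
- The last push on the lid reached 9.7 N, close to the drawer's 10 N, and may have slid it in by 2–3 mm.
- The force along the stay's grip briefly reached about 18 N on the way over, and the drawer was drawn out by roughly 3 mm.
- On the first push at the drawer, the gripper appeared to rest on the panel's top edge at about 12 N. I backed off, raised it and pushed again.
- The fit put the hinge 7 mm from where the given sizes would have it; I did not resolve this.

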